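# Put the class's ear defenders through the UV hygiene stand

### The job

After the loud demonstration, hang every pair of ear defenders that stands on the bench over the bar of the UV hygiene stand, one cup on each side of the bar and hanging free. Only when all are up, turn the lamp switch on the control box clockwise until it clicks over to on, and last of all wind the timer key clockwise, a part turn at a time, until it is fully wound. Leave the bottle, the beaker and the burner alone.

Things in the scene. Friction and masses are not known exactly. Their poses are not given: they have to be found in the camera images.
- ear1: Ear defenders (may be absent), 0.18 kg, standing on two yellow cups, black band arching over; 161 high, 166 wide. Origin: midway between the cups at their flat undersides; z up, x cup to cup, y across the band. Cups: 58 in y, 74 high, from 32 to 78 either side in x. Flat head pad at the crown (grip it across y): 48 in x, 26 in y, z 145 to 161; beside it the band, 20 in y, slopes down. All mm.
- ear2: Ear defenders (may be absent), 0.18 kg, standing on two yellow cups, black band arching over; 161 high, 166 wide. Origin: midway between the cups at their flat undersides; z up, x cup to cup, y across the band. Cups: 58 in y, 74 high, from 32 to 78 either side in x. Flat head pad at the crown (grip it across y): 48 in x, 26 in y, z 145 to 161; beside it the band, 20 in y, slopes down. All mm.
- ear3: Ear defenders (may be absent), 0.18 kg, standing on two yellow cups, black band arching over; 161 high, 166 wide. Origin: midway between the cups at their flat undersides; z up, x cup to cup, y across the band. Cups: 58 in y, 74 high, from 32 to 78 either side in x. Flat head pad at the crown (grip it across y): 48 in x, 26 in y, z 145 to 161; beside it the band, 20 in y, slopes down. All mm.
- ear4: Ear defenders (may be absent), 0.18 kg, standing on two yellow cups, black band arching over; 161 high, 166 wide. Origin: midway between the cups at their flat undersides; z up, x cup to cup, y across the band. Cups: 58 in y, 74 high, from 32 to 78 either side in x. Flat head pad at the crown (grip it across y): 48 in x, 26 in y, z 145 to 161; beside it the band, 20 in y, slopes down. All mm.
- ear1_pad (a point): Middle of the underside of the head pad of ear1, 145 mm above its origin, same axes: the place that rests on the bar.
- ear2_pad (a point): Middle of the underside of the head pad of ear2, 145 mm above its origin, same axes: the place that rests on the bar.
- ear3_pad (a point): Middle of the underside of the head pad of ear3, 145 mm above its origin, same axes: the place that rests on the bar.
- ear4_pad (a point): Middle of the underside of the head pad of ear4, 145 mm above its origin, same axes: the place that rests on the bar.
- stand: UV hygiene stand, fixed: a horizontal square steel bar (16 x 16 mm, 400 mm long) on two grey end posts (12 mm thick, feet 150 x 40 mm), nothing above the bar. A violet lamp tube 16 mm thick runs below the bar, its middle 62 mm above the bench. Origin: on the bench under the middle of the bar; y along the bar, x square across it, z up. Cups hanging on the bar are 20 mm clear of the bench.
- bar_mid (a point): Top of the bar at mid length, 165 mm above the bench; y along the bar, x across it. The bar reaches 200 mm either way in y.
- control_box: Control box of the stand, fixed: 150 mm (x) by 270 mm (y), 60 mm high, flat blue top panel with the lamp switch at its -y end and the timer key at its +y end, 130 mm apart. Origin: centre of its underside.
- lamp_switch (a joint): Angle of the lamp switch (rad), growing clockwise seen from above: 0 off (pointer at black dot), 1.05 on (pointer at green dot), with an end stop at each. A spring detent holds it against either stop: it resists with about 0.1 N m, goes over its hump at 0.52 rad and then snaps on to 1.05 by itself; let go before the hump it snaps back to 0.
- switch_grip (a point): Point on the lamp switch's axis, 24 mm above the panel, at the height for the TCP. The switch is a black bar grip 40 mm long, 12 mm thick, from 2 to 34 mm above the panel, with a white pointer line at one end. x points along the bar to the pointer end (turns with the switch), z up.
- timer (a joint): Angle to which the timer's spring is wound (rad), growing clockwise seen from above: 0 run down, 5.6 fully wound, against the end stop (red mark). Winding takes 0.1 N m at first, rising to 0.16 N m; the click holds what has been wound when the key is let go.
- key_grip (a point): Point on the axis of the timer's winding key, 24 mm above the panel, at the height for the TCP. The key is a steel butterfly wing 44 mm long, 10 mm thick, from 10 to 34 mm above the panel, on a thin stem, with a red line on one end. x points along the wing to the red end (turns with the key), z up.
- amber_bottle: Bystander: amber glass reagent bottle, 56 mm wide, 115 mm high, origin at the centre of its underside.
- beaker: Bystander: empty glass beaker, 64 mm wide, 85 mm high, origin at the centre of its underside.
- burner: Bystander: gas burner, foot 76 mm wide, thin brass barrel up to 140 mm, origin at the centre of its underside.

How it is judged:
On the way, in this order (a step that is already met when the one before it is completed fails the run):
1. every pair of ear defenders present hangs over the bar (x of ear1_pad in the frame of bar_mid between -0.02 and 0.02 m and y of ear1_pad in the frame of bar_mid between -0.18 and 0.18 m and z of ear1_pad in the frame of bar_mid between -0.008 and 0.01 m and angle between each of ear1, ear2, ear3, ear4's own z axis and vertical below 0.3 rad and x of ear2_pad in the frame of bar_mid between -0.02 and 0.02 m and y of ear2_pad in the frame of bar_mid between -0.18 and 0.18 m and z of ear2_pad in the frame of bar_mid between -0.008 and 0.01 m and x of ear3_pad in the frame of bar_mid between -0.02 and 0.02 m and y of ear3_pad in the frame of bar_mid between -0.18 and 0.18 m and z of ear3_pad in the frame of bar_mid between -0.008 and 0.01 m and x of ear4_pad in the frame of bar_mid between -0.02 and 0.02 m and y of ear4_pad in the frame of bar_mid between -0.18 and 0.18 m and z of ear4_pad in the frame of bar_mid between -0.008 and 0.01 m), for 0.3 s.
2. the lamp switch has clicked over to on (value of joint lamp_switch above 0.85 rad), for 0.2 s.
3. the timer is fully wound (value of joint timer above 5.35 rad), for 0.2 s.
At the end, for the whole second after the job is handed in: Each pair of ear defenders present hangs over the bar: pad underside on the bar top (8 mm below to 10 mm above), within 20 mm across it and 180 mm along it from its middle, tilted under 0.3 rad; lamp switch on (above 0.85 rad); timer fully wound (above 5.35 rad) (all of step 1 and value of joint lamp_switch above 0.85 rad and value of joint timer above 5.35 rad); the robot touches nothing.
It fails at once if a bystander is shoved more than 40 mm or tipped over (distance of any of amber_bottle, beaker, burner from where it was at the start of the episode above 0.04 m or angle between any of amber_bottle, beaker, burner's own z axis and vertical above 0.5 rad).
Of ear1, ear2, ear3, ear4 only 2 to 4 are there at a start; the rules pass over those that are not, and their reading is None.
At some moment in a run one of ear1, ear2, ear3, ear4 may be knocked a few centimetres aside while the robot is not near it.
It also fails if it takes over 210 s, if anything falls off the work surface, if the arm or the gripper's body presses on something with over 40 N, if the wrist force passes 120 N, or if a joint passes its speed limit or range.

### The arm

A 6-joint arm with a two-finger parallel gripper is mounted at the origin on the work surface. World frame = base frame: x ahead of the robot, y to its left, z up, the work surface at z = 0. Lengths are in m, angles in rad, forces in N, time in s.
With the tool pointing down it reaches from about 0.425 to 0.95 m from the base axis. Payload 3.5 kg.
Tool frame: the origin (TCP) lies between the finger pads, 19 mm behind the fingertips; this is the grasp point; z points along the fingers, y is the line along which they close (so a half turn about z gives the same grasp; the last joint's range is limited). The gripper opens to 85 mm and grips with 20 to 120 N. Pads are 22 mm wide; open, the fingers measure 114 mm over their backs; the gripper's body (76 mm by 85 mm) begins 54 mm behind the grasp point. The pads swing forward as they close: fully open they stand 13 mm farther back than shut.
Start: joints at [1.111, 0.286, 1.577, -0, 1.279, -0.15], TCP at [0.206, 0.643, 0.25] pointing down, gripper open.
Joint ranges: [-2.77, 2.77], [-0.9, 2.22], [0.21, 2.48], [-1.53, 4.67], [0.24, 2.81], [-2.84, 2.84]. Speed limits (rad/s): [2.79, 2.79, 3.14, 3.14, 3.14, 3.14].

### API

Orientations are given as a unit quaternion [x, y, z, w].
In Python, from plant import ctrl, imaging gives the robot as it stands. The module is installed in compiled form; this text tells all that it offers.
- The arm moves only by the shell command python3 -m handwheel 'ROWS' [OPENING] [FORCE]. ROWS is JSON, one flat list of numbers, 6 for each row, row after row: the shift along the world's x, y, z in units of 150 mm (1.0 is 150 mm), then the turn, a rotation vector about the world's x, y, z in units of 90 degrees (1.0 is 90 degrees). In form: [tx, ty, tz, rx, ry, rz, tx, ty, tz, rx, ry, rz, ...]. A call has 1 to 5 rows; each row shifts and turns the commanded pose from where the row before left it; what a row does not reach is not made up. A row lasts 1/12 s, in which the tool goes at most 41.7 mm and 7.16 degrees, less where a joint would pass 70% of its speed; a pose out of reach is approached as far as the arm can. A call with a number of a shift or a turn outside -1 to 1 is refused whole. A call with a gripper value outside its range is refused whole. OPENING is the opening, from 0 (shut) to 1 (fully open), set as the call begins (- or left out, the last holds). The fingers move at their own pace and stop on an object; FORCE is the grip in N (left out, the last holds). Time passes only in rows, so rows that do not move let the fingers close. It gives the time, the measured TCP pose, the force, the opening and the grip force at its end, in the units of the state.
- ctrl.get_state(): the state, without advancing time (a new reading comes with each control period).
- imaging.read_camera(name): name is "side" or "top" or "wrist"; returns (picture, depth): 420x560x3 uint8, blue, green, red; 420x560 float32, m along the optical axis (not along the pixel's ray), 0 where there is no reading.
- imaging.get_calibration(name): a dict with "fovy" (degrees; the focal length in pixels is half the picture's height over the tangent of half this angle, whatever the lens; pixels are square), "cx", "cy" (the principal point, pixels), "R" (3x3) and "t" (3): a world point X has camera coordinates R X + t. Camera axes: x right, y down, z forward; pixel columns grow to the right and rows downward; lengths in m; the calibration is good to about 2 mm. A picture is of the moment at which its call begins: read the wrist's pose just before it. get_calibration takes no time and is no camera call; for the wrist camera it gives the pose at the moment of the call.
- ctrl.sign_off(): hands the job in; it is judged then, once.
The state is a dict: "time": time; "qpos": joint angles; "dq": joint speeds; "joint_efforts": joint torques, N m; "eef_pos": TCP position; "tcp_rot": TCP orientation; "contact_force": force on the tool from outside, world axes, zero at the start; "wrist_torque": the same for the moment, N m; "opening": opening from 0.0 (shut) to 1.0 (fully open); "finger_force": force on a finger pad.
Only numpy, scipy, OpenCV 4.12 (cv2) and the standard library are available. Lean on these libraries where they do the work, as an engineer would, in place of code of your own. Each camera call takes 0.05 s, during which the arm holds its last target. There are 200 camera calls.

## Working session

There is one attempt and no reset: what is moved stays moved. The work goes in short steps, Python scripts to look and compute and a shell command to move; the robot and the scene stay as the last step left them, time stands still between calls to the robot, and variables do not carry over. Pictures are saved under pics/ and viewed, at most 14 in all, crops included, and the job is handed in when it is done.

```bash
mkdir -p pics; cat > h.py <<'E'
import numpy as np, cv2
from plant import ctrl, imaging
def cloud(name):
    c=imaging.get_calibration(name); p,d=imaging.read_camera(name)
    f=p.shape[0]/2/np.tan(np.radians(c["fovy"])/2)
    v,u=np.mgrid[:p.shape[0],:p.shape[1]]
    X=np.stack([(u-c["cx"])/f*d,(v-c["cy"])/f*d,d],-1)
    W=(X-np.array(c["t"]))@np.array(c["R"])
    W[d==0]=np.nan
    return p,d,W
E
python3 - <<'E'
from h import *
print(ctrl.get_state())
for n in("top","side"):
    p,d,W=cloud(n); cv2.imwrite(f"pics/{n}0.png",p); np.save(f"{n}0.npy",W)
    c=imaging.get_calibration(n); print(n,c)
E
```

```text
{'time': 0.0, 'qpos': array([ 1.11101914e+00,  2.87222934e-01,  1.57816217e+00,  1.28698113e-05,
        1.27860885e+00, -1.50041172e-01]), 'dq': array([ 8.43812971e-04,  6.58801700e-04,  5.98307158e-04,  7.85752508e-04,
       -8.98728032e-05,  1.05955942e-03]), 'joint_efforts': array([-4.01504622e-04, -4.05990887e+01, -2.92626125e+01, -1.88961303e-04,
        5.93153542e-03,  8.37903741e-06]), 'eef_pos': array([0.20546734, 0.64232944, 0.24861697]), 'tcp_rot': array([ 1.54251413e-01,  9.88030900e-01, -1.14341669e-03, -3.66317806e-04]), 'contact_force': array([-0.74435882, -0.36129232,  0.0089293 ]), 'wrist_torque': array([ 0.03003333, -0.03334771, -0.00183922]), 'finger_force': 0.0, 'opening': 0.9956358339183675}
top {'fovy': 51.685024117763014, 'cx': 275.8179151107111, 'cy': 204.45240686594622, 'R': array([[-2.09025170e-02, -9.99781332e-01, -6.09904864e-04],
       [-9.74613573e-01,  2.05123417e-02, -2.22952075e-01],
       [ 2.22915834e-01, -4.06583799e-03, -9.74829216e-01]]), 't': array([0.01377422, 0.56123719, 1.37715513])}
side {'fovy': 53.12536401019431, 'cx': 275.4135106814148, 'cy': 209.83721909483927, 'R': array([[ 0.96246355, -0.2706574 ,  0.02021133],
       [-0.16190189, -0.63230157, -0.75761633],
       [ 0.21783412,  0.72590584, -0.65238716]]), 't': array([-0.53199538,  0.20287904,  1.02828896])}
```

View pics/top0.png

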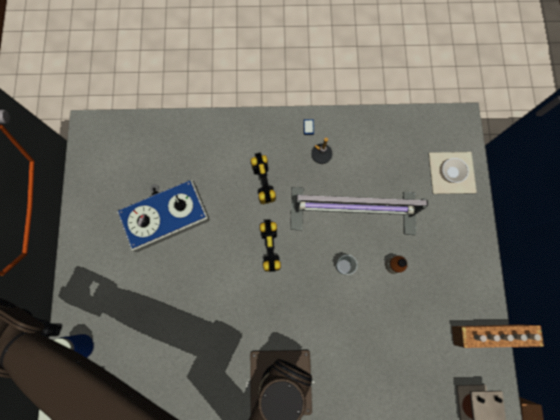

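View pics/side0.png

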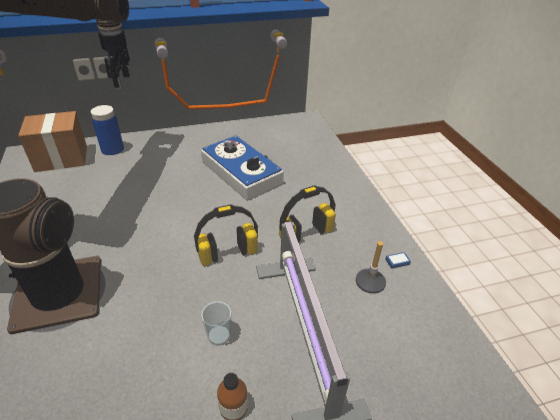

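The top view shows two ear defenders, at (263,178) and (270,246), with the stand at (360,205), the box at (163,214), the beaker at (345,264), the bottle at (398,264) and the burner at (322,153). The side view confirms only two pairs, each with a yellow crown pad.

```bash
cat > meas.py <<'E'
from h import *
def ears(W,p):
    hsv=cv2.cvtColor(p,cv2.COLOR_BGR2HSV)
    m=(hsv[...,0]>18)&(hsv[...,0]<35)&(hsv[...,1]>130)&(hsv[...,2]>90)&(W[...,2]>0.0)&(W[...,0]>.2)&(W[...,0]<.95)&(abs(W[...,1])<.6)
    n,l,s,c=cv2.connectedComponentsWithStats(m.astype(np.uint8))
    for i in range(1,n):
        if s[i,4]>=8:
            P=W[l==i]; print(i,s[i,4],c[i].round(),"med",np.median(P,0).round(3),"min",P.min(0).round(3),"max",P.max(0).round(3))
if __name__=="__main__":
    for n in("top","side"):
        W=np.load(n+"0.npy"); p=cv2.imread(f"pics/{n}0.png"); print(n); ears(W,p)
        # crowns
        z=W[...,2]; 
        for lo,hi,nm in((.14,.175,"high"),(.054,.066,"panel")):
            m=(z>lo)&(z<hi)&(W[...,0]>.25)&(W[...,0]<1)&(abs(W[...,1])<.6)
            k,l,s,c=cv2.connectedComponentsWithStats(m.astype(np.uint8))
            for i in range(1,k):
                if s[i,4]>25:
                    P=W[l==i]; r=cv2.minAreaRect((P[:,:2]*1000).astype(np.float32))
                    print(nm,s[i,4],c[i].round(),"mean",P.mean(0).round(3),"zmax",P[:,2].max().round(3),"rect",np.round(r[0]),np.round(r[1]),round(r[2],1))
    print("pos of px top", {k:np.load("top0.npy")[k[1],k[0]].round(3) for k in((345,264),(398,264),(322,153),(296,188),(297,228),(409,192),(409,233))})
    for n,(x,y,w,h) in {"top":(110,170,110,90),"side":(190,125,100,80)}.items():
        p=cv2.imread(f"pics/{n}0.png")[y:y+h,x:x+w]; cv2.imwrite(f"pics/{n}box.png",cv2.resize(p,None,fx=6,fy=6,interpolation=cv2.INTER_CUBIC))
E
python3 meas.py
```

```text
top
3 31 [264. 158.] med [0.72  0.039 0.072] min [0.689 0.032 0.064] max [0.732 0.045 0.157]
4 40 [254. 161.] med [0.711 0.073 0.072] min [0.676 0.062 0.067] max [0.727 0.083 0.158]
5 47 [262. 168.] med [0.657 0.044 0.161] min [0.641 0.037 0.157] max [0.672 0.053 0.17 ]
6 42 [272. 194.] med [0.595 0.014 0.072] min [0.582 0.004 0.055] max [0.611 0.021 0.099]
7 47 [262. 196.] med [0.586 0.048 0.072] min [0.577 0.04  0.061] max [0.603 0.058 0.116]
8 41 [262. 227.] med [0.484 0.049 0.074] min [0.472 0.042 0.063] max [0.499 0.055 0.082]
9 47 [273. 226.] med [0.487 0.013 0.072] min [0.464 0.003 0.06 ] max [0.502 0.019 0.15 ]
10 52 [269. 241.] med [0.426 0.025 0.163] min [0.41  0.019 0.156] max [0.442 0.032 0.17 ]
11 49 [266. 266.] med [0.359 0.038 0.073] min [0.346 0.03  0.062] max [0.375 0.047 0.138]
12 48 [277. 265.] med [0.361 0.002 0.072] min [ 0.349 -0.007  0.033] max [0.374 0.009 0.08 ]
high 231 [262. 170.] mean [0.651 0.045 0.156] zmax 0.17 rect [654.  45.] [110.  26.] 13.0
high 823 [362. 200.] mean [ 0.546 -0.264  0.164] zmax 0.173 rect [ 547. -262.] [405.  31.] 86.5
high 255 [269.
[... 2297 characters left out ...]
 44 [313. 345.] mean [ 0.537 -0.333  0.064] zmax 0.066 rect [ 538. -334.] [54.  6.] 83.6
panel 30 [324. 380.] mean [ 0.533 -0.409  0.064] zmax 0.066 rect [ 533. -410.] [33.  4.] 85.7
panel 93 [232. 405.] mean [ 0.354 -0.407  0.059] zmax 0.066 rect [ 355. -404.] [20. 52.] 80.9
panel 55 [333. 406.] mean [ 0.532 -0.459  0.061] zmax 0.066 rect [ 533. -459.] [12. 31.] 60.7
pos of px top {(345, 264): array([ 0.365, -0.226,  0.003]), (398, 264): array([ 0.352, -0.373,  0.113]), (322, 153): array([ 0.75 , -0.163,  0.031]), (296, 188): array([ 0.629, -0.069,  0.016]), (297, 228): array([ 0.489, -0.068,  0.015]), (409, 192): array([ 0.608, -0.461,  0.012]), (409, 233): array([ 0.464, -0.448,  0.012])}
```

```bash
R='x'; for i in 1 2 3 4; do python3 -m handwheel '[0.15,-0.199,0,0,0,0.017,0.15,-0.199,0,0,0,0.017,0.15,-0.199,0,0,0,0.017,0.15,-0.199,0,0,0,0.017,0.15,-0.199,0,0,0,0.017]' 1 40; done | tail -3
python3 - <<'E'
from h import *
for n in("top","side"):
    W=np.load(n+"0.npy").reshape(-1,3)
    for lo,hi in((.160,.170),):
        P=W[(W[:,2]>lo)&(W[:,2]<hi)&(W[:,0]>.48)&(W[:,0]<.62)&(W[:,1]>-.44)&(W[:,1]<-.08)]
        v=cv2.fitLine(P[:,:2].astype(np.float32),cv2.DIST_HUBER,0,.001,.001).ravel()
        x=v[2]+(-.262-v[3])*v[0]/v[1]
        res=P[:,0]-(v[2]+(P[:,1]-v[3])*v[0]/v[1])
        print(n,len(P),"angle",np.degrees(np.arctan2(v[1],v[0])),"x at y=-.262",x,"pct",np.percentile(res,[2,10,50,90,98]).round(4),"z",np.median(P[:,2]))
E
```

```text
contact_force: [1.0, 0.7, -0.0]
opening: 1.0
finger_force: 0.0
top 576 angle 86.332115 x at y=-.262 0.5471134 pct [-0.0078 -0.0066  0.      0.0067  0.0084] z 0.16506193913948491
side 1193 angle 86.35147 x at y=-.262 0.5478305 pct [-0.0074 -0.0065 -0.0001  0.0065  0.0081] z 0.16392503554015359
```

View pics/topbox.png

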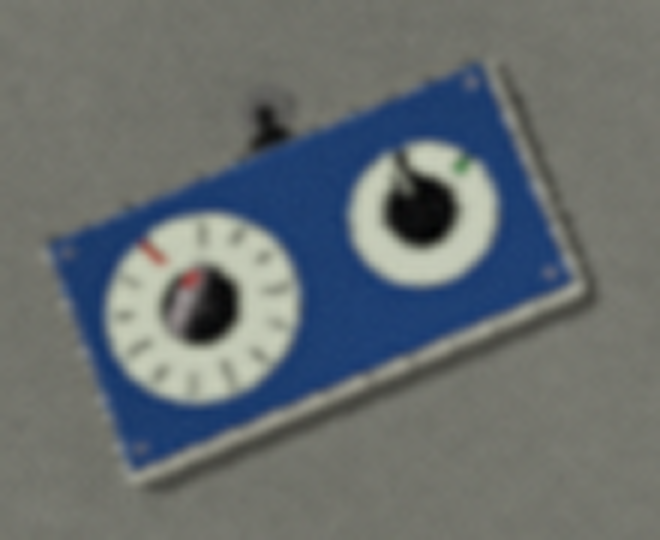

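The crop shows the switch (right, pointer near the black dot around (405,160), green dot at (462,165)) and the timer key (left, red end pointing up-left). I'll write each move out in full from here on, without a loop. Next is a wrist-camera check of the far pair.

```bash
cat > ear.py <<'E'
from h import *
from scipy.spatial.transform import Rotation as R
def pose():
    s=ctrl.get_state(); m=R.from_quat(s["tcp_rot"]).as_matrix()
    yaw=np.degrees(np.arctan2(m[1,1],m[0,1]))
    print("t",round(s["time"],2),"tcp",s["eef_pos"].round(4),"yaw_y",round(yaw,1),"zaxis",m[:,2].round(3),"F",s["contact_force"].round(1),"op",round(s["opening"],3),"ff",round(s["finger_force"],1),"q6",s["qpos"][5].round(2))
    return s,yaw
def find(cam,name=None,lo=.15,hi=.17):
    p,d,W=cloud(cam)
    if name: cv2.imwrite(f"pics/{name}.png",p)
    z=W[...,2]; m=(z>lo)&(z<hi)&(W[...,0]>.25)&(W[...,0]<.9)&(W[...,1]>-.5)&(W[...,1]<.25)
    k,l,s,c=cv2.connectedComponentsWithStats(m.astype(np.uint8))
    for i in range(1,k):
        if s[i,4]>60:
            P=W[l==i]; r=cv2.minAreaRect((P[:,:2]*1000).astype(np.float32)); 
            hsv=cv2.cvtColor(p,cv2.COLOR_BGR2HSV); y=(l==i)&(abs(hsv[...,0].astype(int)-26)<9)&(hsv[...,1]>120)&(hsv[...,2]>80)
            a=r[2] if r[1][0]>r[1][1] else r[2]-90
            print(cam,s[i,4],"rect",np.round(r[0],1),np.round(r[1]),"longang",round(a,1),"zmed",np.median(P[:,2]).round(4),"yellow",W[y].mean(0).round(4) if y.any() else None)
E
python3 - <<'E'
from ear import *
pose(); find("wrist","w1"); find("top")
E
```

```text
t 1.77 tcp [0.6563 0.0442 0.2493] yaw_y 102.9 zaxis [-0.001  0.    -1.   ] F [ 1.   0.7 -0. ] op 1.0 ff 0.0 q6 -1.88
wrist 4458 rect [ 558.3 -107.3] [97. 30.] longang 86.1 zmed 0.164 yellow None
wrist 3185 rect [656.6  46.3] [79. 26.] longang 11.7 zmed 0.1602 yellow [0.6569 0.0462 0.1612]
top 776 rect [ 548.  -263.2] [407.  30.] longang 86.5 zmed 0.1648 yellow None
```

```bash
python3 -m handwheel '[0.0,0.013,-0.135,0,0,-0.005,0,0,-0.135,0,0,-0.005,0,0,-0.135,0,0,0,0,0,-0.135,0,0,0,0,0,0,0,0,0]' 0.6 40 >/dev/null
python3 -m handwheel '[0,0,0,0,0,0,0,0,0,0,0,0,0,0,0,0,0,0,0,0,0,0,0,0,0,0,0,0,0,0]' 0 40
python3 -m handwheel '[0,0,0,0,0,0,0,0,0,0,0,0,0,0,0,0,0,0,0,0,0,0,0,0,0,0,0,0,0,0]'
python3 -c "from ear import *; pose()"
```

```text
time: 2.7
eef_pos: [0.6565, 0.0479, 0.1705]
tcp_rot: [-0.104, 0.995, -0.0, 0.001]
contact_force: [-0.5, -0.5, 0.0]
opening: 0.289
finger_force: 42.7
time: 3.12
eef_pos: [0.6565, 0.0477, 0.1705]
tcp_rot: [-0.104, 0.995, -0.0, 0.001]
contact_force: [0.2, -0.8, 5.7]
opening: 0.285
finger_force: 43.3
t 3.12 tcp [0.6565 0.0477 0.1705] yaw_y 101.9 zaxis [ 0.002 -0.    -1.   ] F [ 0.2 -0.8  5.7] op 0.285 ff 43.3 q6 -1.86
```

```bash
python3 -m handwheel '[0,0,0.13,0,0,0,0,0,0.26,0,0,0,0,0,0.26,0,0,0,0,0,0.26,0,0,0,0,0,0.26,0,0,0]'
python3 -m handwheel '[0,0,0.16,0,0,0,-0.0548,-0.188,0,0,0,-0.0123,-0.0548,-0.188,0,0,0,-0.0123,-0.0548,-0.188,0,0,0,-0.0123,-0.0548,-0.188,0,0,0,-0.0123]' >/dev/null
python3 -m handwheel '[-0.0548,-0.188,0,0,0,-0.0123,-0.0548,-0.188,0,0,0,-0.0123,-0.0548,-0.188,0,0,0,-0.0123,-0.0548,-0.188,0,0,0,-0.0123,-0.0548,-0.188,0,0,0,-0.0123]' >/dev/null
python3 -m handwheel '[-0.0548,-0.188,0,0,0,-0.0123,-0.0548,-0.188,0,0,0,-0.0123,-0.0548,-0.188,0,0,0,-0.0123,-0.0548,-0.188,0,0,0,-0.0123,-0.0548,-0.188,0,0,0,-0.0123]' >/dev/null
python3 -m handwheel '[0,0,0,0,0,0,0,0,0,0,0,0,0,0,0,0,0,0]' >/dev/null
python3 - <<'E'
from ear import *
pose(); p,d,W=cloud("side"); cv2.imwrite("pics/s2.png",p); find("wrist","w2",.0,.4); find("top","t2")
E
```

```text
time: 3.53
eef_pos: [0.6547, 0.048, 0.3439]
tcp_rot: [-0.104, 0.995, 0.0, -0.002]
contact_force: [2.0, -0.3, -2.4]
opening: 0.289
finger_force: 42.4
t 5.03 tcp [ 0.5404 -0.3465  0.3668] yaw_y 86.4 zaxis [-0.002  0.003 -1.   ] F [ 0.2  0.1 -1.8] op 0.285 ff 42.4 q6 -2.24
wrist 2503 rect [ 355.9 -386.6] [89. 83.] longang 89.3 zmed 0.0793 yellow None
wrist 74 rect [ 330.8 -340.3] [30. 11.] longang 22.0 zmed 0.0005 yellow None
wrist 191 rect [ 336.2 -313.3] [25. 43.] longang -48.4 zmed 0.0006 yellow None
wrist 72429 rect [ 606.9 -165.9] [667. 561.] longang 86.8 zmed 0.01 yellow [ 0.4783 -0.2123  0.2119]
wrist 132 rect [ 402.  -356.8] [22. 35.] longang -25.4 zmed 0.0004 yellow None
wrist 63 rect [ 403.6 -338.6] [13. 29.] longang -43.1 zmed 0.0005 yellow None
wrist 76 rect [ 408.9 -390. ] [19. 23.] longang -5.0 zmed 0.0005 yellow None
wrist 74 rect [ 420.8 -365.9] [28. 17.] longang 46.0 zmed 0.0005 yellow None
wrist 173 rect [ 623.6 -248.4] [40. 34.] longang 56.1 zmed 0.0005 yellow None
wrist 68 rect [ 649.9 -283.8] [25. 21.] longang 6.8 zmed 0.0006 yellow None
wrist 142 rect [ 729.7 -206.7] [405.  22.] longang 30.9 zmed 0.0147 yellow None
top 467 rect [ 556.5 -181. ] [242.  30.] longang 88.0 zmed 0.1647 yellow None
top 205 rect [426.1  25.5] [24. 89.] longang -0.6 zmed 0.1602 yellow [0.4259 0.0246 0.1622]
```

View pics/s2.png

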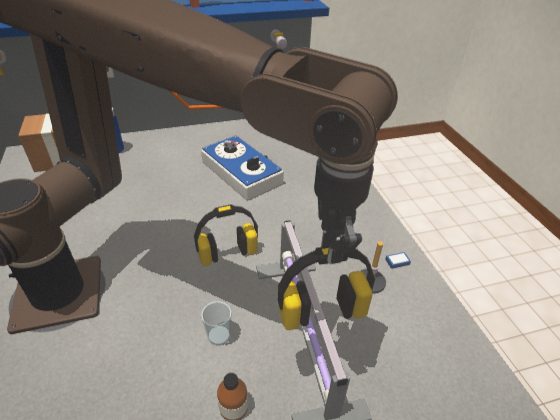

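The far pair is held level, seen around (325,290), and straddles the bar with one cup on each side. The near pair is unmoved at about (225,235). Lowering now.

```bash
python3 -m handwheel '[0.011,0,-0.22,0,0,0,0,0,-0.22,0,0,0,0,0,-0.22,0,0,0,0,0,-0.22,0,0,0,0,0,-0.22,0,0,0]' >/dev/null
python3 -m handwheel '[0,0,0,0,0,0,0,0,-0.03,0,0,0,0,0,-0.02,0,0,0,0,0,0,0,0,0]'
python3 -m handwheel '[0,0,-0.02,0,0,0,0,0,0,0,0,0]'
python3 -m handwheel '[0,0,-0.015,0,0,0,0,0,0,0,0,0]'
```

```text
time: 5.93
eef_pos: [0.5435, -0.3475, 0.1987]
tcp_rot: [0.031, 1.0, -0.001, 0.002]
contact_force: [0.0, 0.1, -1.4]
opening: 0.288
finger_force: 42.4
time: 6.1
eef_pos: [0.543, -0.3475, 0.1949]
tcp_rot: [0.031, 1.0, -0.001, 0.001]
contact_force: [-0.9, 0.4, -3.4]
opening: 0.29
finger_force: 42.4
time: 6.27
eef_pos: [0.5424, -0.3471, 0.1912]
tcp_rot: [0.031, 1.0, -0.0, 0.0]
contact_force: [0.6, -0.1, -2.0]
opening: 0.29
finger_force: 42.4
```

```bash
python3 -m handwheel '[0,0,-0.008,0,0,0,0,0,0,0,0,0]'
python3 -m handwheel '[0,0,-0.008,0,0,0,0,0,0,0,0,0]'
```

```text
time: 6.43
eef_pos: [0.5424, -0.3472, 0.1903]
tcp_rot: [0.031, 1.0, -0.0, 0.0]
contact_force: [-0.6, 0.8, 1.1]
opening: 0.293
finger_force: 42.7
time: 6.6
eef_pos: [0.5425, -0.3472, 0.1902]
tcp_rot: [0.031, 1.0, -0.0, 0.0]
contact_force: [-3.1, 0.7, 4.9]
opening: 0.291
finger_force: 43.1
```

```bash
python3 -m handwheel '[0,0,0,0,0,0,0,0,0,0,0,0,0,0,0,0,0,0,0,0,0,0,0,0,0,0,0,0,0,0]' 0.7 40
python3 -m handwheel '[0,0,0.05,0,0,0,0,0,0.15,0,0,0,0,0,0.2,0,0,0,0,0,0.2,0,0,0,0,0,0,0,0,0]'
python3 - <<'E'
from ear import *
pose(); find("wrist","w3",.15,.19); find("side","s3",.15,.19); find("top",None)
E
```

```text
time: 7.02
eef_pos: [0.5423, -0.347, 0.1881]
tcp_rot: [0.031, 1.0, 0.0, -0.0]
contact_force: [1.2, 0.3, -1.3]
opening: 0.703
finger_force: 0.0
time: 7.43
eef_pos: [0.5447, -0.349, 0.2876]
tcp_rot: [0.031, 0.999, -0.004, 0.005]
contact_force: [-0.4, 0.5, 2.4]
opening: 0.699
finger_force: 0.0
t 7.43 tcp [ 0.5447 -0.349   0.2876] yaw_y 86.5 zaxis [ 0.01  -0.009 -1.   ] F [-0.4  0.5  2.4] op 0.699 ff 0.0 q6 -2.24
wrist 12630 rect [ 558.  -294.9] [340. 123.] longang 72.5 zmed 0.1648 yellow [ 0.5411 -0.3466  0.1804]
side 249 rect [426.2  26.2] [77. 28.] longang 3.0 zmed 0.1582 yellow [0.425  0.0257 0.1606]
side 2351 rect [ 533.  -262.9] [123. 401.] longang -84.2 zmed 0.1641 yellow [ 0.5414 -0.3462  0.1806]
top 451 rect [ 549.3 -182.2] [245.  29.] longang 85.0 zmed 0.1644 yellow None
top 204 rect [426.1  25.5] [24. 89.] longang -0.8 zmed 0.1595 yellow [0.4276 0.0249 0.1609]
```

View pics/s3.png

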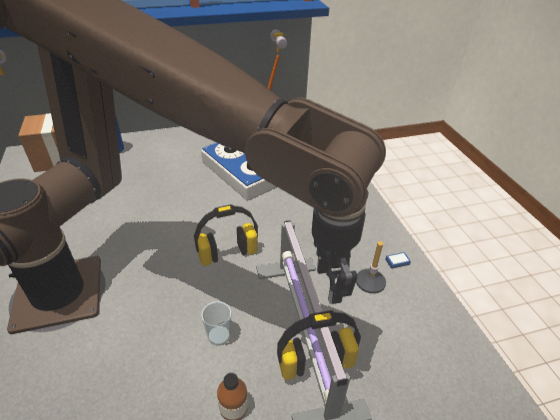

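The first pair hangs on the bar around (320,345), with the pad top at 180.5 mm, 0.5 mm off. Next, the near pair.

```bash
python3 -m handwheel '[-0.0654,0.208,0,0,0,0.0077,-0.0654,0.208,0,0,0,0.0077,-0.0654,0.208,0,0,0,0.0077,-0.0654,0.208,0,0,0,0.0077,-0.0654,0.208,0,0,0,0.0077]' >/dev/null
python3 -m handwheel '[-0.0654,0.208,0,0,0,0.0077,-0.0654,0.208,0,0,0,0.0077,-0.0654,0.208,0,0,0,0.0077,-0.0654,0.208,0,0,0,0.0077,-0.0654,0.208,0,0,0,0.0077]' >/dev/null
python3 -m handwheel '[-0.0654,0.208,-0.1,0,0,0.0077,-0.0654,0.208,-0.15,0,0,0.0077,0,0,0,0,0,0,0,0,0,0,0,0]' >/dev/null
python3 - <<'E'
from ear import *
pose(); find("wrist","w4"); find("side")
E
```

```text
t 8.75 tcp [0.4225 0.0289 0.2379] yaw_y 95.0 zaxis [-0.006  0.001 -1.   ] F [-0.6 -0.1 -0.4] op 0.698 ff 0.0 q6 -1.83
wrist 3462 rect [425.5  26.3] [79. 26.] longang 4.6 zmed 0.1602 yellow [0.426  0.0263 0.1611]
wrist 389 rect [ 550.5 -174. ] [23. 11.] longang 87.8 zmed 0.1577 yellow None
wrist 83 rect [ 550.1 -113.5] [2. 6.] longang -89.6 zmed 0.1561 yellow None
wrist 998 rect [560.2 -68.5] [24. 31.] longang -30.9 zmed 0.163 yellow None
side 243 rect [424.5  25.1] [75. 29.] longang 5.1 zmed 0.1584 yellow [0.4249 0.0255 0.1607]
side 864 rect [ 549.5 -190.4] [266.  30.] longang 84.6 zmed 0.1636 yellow None
side 103 rect [ 588.4 -349.7] [22. 32.] longang -7.1 zmed 0.1642 yellow None
side 164 rect [ 494.9 -343.6] [22. 29.] longang -6.1 zmed 0.1622 yellow None
side 713 rect [ 539.  -408.7] [ 39. 111.] longang -87.8 zmed 0.1635 yellow None
```

```bash
python3 -m handwheel '[0.015,-0.012,0,0,0,0,0,0,-0.11,0,0,0,0,0,-0.11,0,0,0,0,0,-0.11,0,0,0,0,0,0,0,0,0]' 0.7 40
python3 -m handwheel '[0,0,0,0,0,0]'
```

```text
time: 9.27
eef_pos: [0.4257, 0.0246, 0.1887]
tcp_rot: [-0.04, 0.999, 0.0, -0.003]
contact_force: [-1.2, 0.4, -1.1]
opening: 0.697
finger_force: 0.0
time: 9.35
eef_pos: [0.4271, 0.0246, 0.1913]
tcp_rot: [-0.041, 0.999, 0.0, -0.001]
contact_force: [-0.7, 0.5, 0.5]
opening: 0.7
finger_force: 0.0
```

```bash
python3 -m handwheel '[-0.006,0.01,-0.07,0,0,0,0,0,-0.07,0,0,0,0,0,0,0,0,0,0,0,0,0,0,0]' 0.7 40
python3 -m handwheel '[0,0,0,0,0,0,0,0,0,0,0,0,0,0,0,0,0,0,0,0,0,0,0,0,0,0,0,0,0,0]' 0 40 >/dev/null
python3 -m handwheel '[0,0,0,0,0,0,0,0,0,0,0,0,0,0,0,0,0,0,0,0,0,0,0,0,0,0,0,0,0,0]'
python3 -m handwheel '[0,0,0.1,0,0,0,0,0,0.25,0,0,0,0,0,0.25,0,0,0,0,0,0.25,0,0,0,0,0,0.25,0,0,0]' >/dev/null
python3 -m handwheel '[0,0,0.21,0,0,0,0,0,0,0,0,0,0,0,0,0,0,0]'; python3 -c "from ear import *; pose()"
```

```text
time: 9.68
eef_pos: [0.4255, 0.0271, 0.1697]
tcp_rot: [-0.042, 0.999, 0.0, -0.001]
contact_force: [0.2, 0.9, 0.4]
opening: 0.699
finger_force: 0.0
time: 10.52
eef_pos: [0.4266, 0.0269, 0.1711]
tcp_rot: [-0.042, 0.999, -0.0, 0.001]
contact_force: [0.2, -2.0, 4.7]
opening: 0.289
finger_force: 41.4
time: 11.18
eef_pos: [0.4259, 0.0273, 0.3673]
tcp_rot: [-0.042, 0.999, 0.0, 0.0]
contact_force: [0.1, 0.1, -2.8]
opening: 0.289
finger_force: 40.6
t 11.18 tcp [0.4259 0.0273 0.3673] yaw_y 94.8 zaxis [ 0.001  0.    -1.   ] F [ 0.1  0.1 -2.8] op 0.289 ff 40.6 q6 -1.83
```

```bash
python3 -m handwheel '[0.0845,-0.138,0,0,0,-0.0094,0.0845,-0.138,0,0,0,-0.0094,0.0845,-0.138,0,0,0,-0.0094,0.0845,-0.138,0,0,0,-0.0094,0.0845,-0.138,0,0,0,-0.0094]' >/dev/null
python3 -m handwheel '[0.0845,-0.138,0,0,0,-0.0094,0.0845,-0.138,0,0,0,-0.0094,0.0845,-0.138,0,0,0,-0.0094,0.0845,-0.138,0,0,0,-0.0094,0.0845,-0.138,0,0,0,-0.0094]' >/dev/null
python3 -m handwheel '[0,0,0,0,0,0,0,0,0,0,0,0,0,0,0,0,0,0]' >/dev/null
python3 - <<'E'
from ear import *
pose(); find("side","s5",.3,.36); find("top",None,.15,.19)
E
```

```text
t 12.27 tcp [ 0.5517 -0.1791  0.3635] yaw_y 86.3 zaxis [-0.005  0.004 -1.   ] F [ 0.1 -0.5 -1.5] op 0.287 ff 40.7 q6 -2.0
side 711 rect [ 549.1 -182.6] [ 44. 148.] longang -10.5 zmed 0.3417 yellow [ 0.5393 -0.1774  0.3531]
top 616 rect [ 536.7 -375.4] [140. 137.] longang 45.1 zmed 0.167 yellow [ 0.544  -0.3468  0.1811]
top 120 rect [555.3 -86.1] [55. 30.] longang 73.7 zmed 0.1651 yellow None
```

```bash
python3 -m handwheel '[0,0,-0.21,0,0,0,0,0,-0.21,0,0,0,0,0,-0.21,0,0,0,0,0,-0.21,0,0,0,0,0,-0.2,0,0,0]' >/dev/null
python3 -m handwheel '[0,0,0,0,0,0,0,0,-0.03,0,0,0,0,0,-0.02,0,0,0,0,0,0,0,0,0,0,0,0,0,0,0]'
python3 -m handwheel '[0,0,-0.02,0,0,0,0,0,0,0,0,0]'
python3 -m handwheel '[0,0,-0.01,0,0,0,0,0,0,0,0,0]'
```

```text
time: 13.2
eef_pos: [0.5538, -0.1803, 0.2059]
tcp_rot: [0.032, 0.999, -0.001, 0.002]
contact_force: [0.0, -0.0, -2.6]
opening: 0.288
finger_force: 40.7
time: 13.37
eef_pos: [0.5531, -0.1801, 0.2013]
tcp_rot: [0.032, 0.999, -0.0, 0.001]
contact_force: [-0.4, -0.4, -2.7]
opening: 0.288
finger_force: 40.7
time: 13.53
eef_pos: [0.5527, -0.1799, 0.1988]
tcp_rot: [0.032, 0.999, 0.0, -0.0]
contact_force: [-0.5, -1.0, -2.4]
opening: 0.288
finger_force: 40.7
```

```bash
python3 -m handwheel '[0,0,-0.02,0,0,0,0,0,-0.018,0,0,0,0,0,0,0,0,0]'
python3 -m handwheel '[0,0,-0.012,0,0,0,0,0,0,0,0,0]'
python3 -m handwheel '[0,0,-0.008,0,0,0,0,0,0,0,0,0]'
```

```text
time: 13.78
eef_pos: [0.5522, -0.1797, 0.1922]
tcp_rot: [0.032, 0.999, 0.0, -0.001]
contact_force: [0.1, -0.1, -1.7]
opening: 0.286
finger_force: 40.7
time: 13.95
eef_pos: [0.5527, -0.1799, 0.1912]
tcp_rot: [0.032, 0.999, 0.0, -0.0]
contact_force: [-0.3, 0.3, -2.3]
opening: 0.286
finger_force: 40.7
time: 14.12
eef_pos: [0.5528, -0.1799, 0.191]
tcp_rot: [0.032, 0.999, -0.0, 0.0]
contact_force: [-1.3, 0.1, 2.2]
opening: 0.286
finger_force: 41.1
```

```bash
python3 -m handwheel '[0,0,0,0,0,0,0,0,0,0,0,0,0,0,0,0,0,0,0,0,0,0,0,0,0,0,0,0,0,0]' 0.7 40
python3 -m handwheel '[0,0,0.05,0,0,0,0,0,0.15,0,0,0,0,0,0.2,0,0,0,0,0,0.26,0,0,0,0,0,0,0,0,0]' >/dev/null
python3 -m handwheel '[0,0.235,0,0,0,0,0,0.235,0,0,0,0,0,0.235,0,0,0,0,0,0.235,0,0,0,0,0,0.235,0,0,0,0]' >/dev/null
python3 -m handwheel '[0,0.235,0,0,0,0,0,0.235,0,0,0,0,0,0.235,0,0,0,0,0,0.235,0,0,0,0,0,0.235,0,0,0,0]' >/dev/null
python3 -m handwheel '[0,0.235,0,0,0,0,0,0.235,0,0,0,0,0,0.235,0,0,0,0,0,0.235,0,0,0,0,0,0,0,0,0,0]' >/dev/null
python3 - <<'E'
from ear import *
pose(); find("top",None,.172,.19); find("side","s6",.172,.19)
p,d,W=cloud("wrist"); cv2.imwrite("pics/w6.png",p); np.save("w6.npy",W)
E
```

```text
time: 14.53
eef_pos: [0.5528, -0.1799, 0.1902]
tcp_rot: [0.032, 0.999, -0.0, 0.0]
contact_force: [-0.9, 0.3, -0.3]
opening: 0.704
finger_force: 0.0
t 16.2 tcp [0.5518 0.319  0.2896] yaw_y 86.6 zaxis [ 0.001  0.003 -1.   ] F [-0.5 -0.7  0.2] op 0.702 ff 0.0 q6 -1.15
top 184 rect [ 550.  -178.8] [25. 82.] longang -3.1 zmed 0.1798 yellow [ 0.5512 -0.1803  0.1817]
top 184 rect [ 538.4 -346.1] [26. 85.] longang -5.1 zmed 0.1803 yellow [ 0.5423 -0.3471  0.1818]
side 300 rect [ 550.6 -178.6] [30. 72.] longang -4.7 zmed 0.179 yellow [ 0.5516 -0.1793  0.1806]
side 426 rect [ 541.9 -346.8] [26. 68.] longang -5.2 zmed 0.1792 yellow [ 0.542  -0.3467  0.1806]
```

View pics/w6.png

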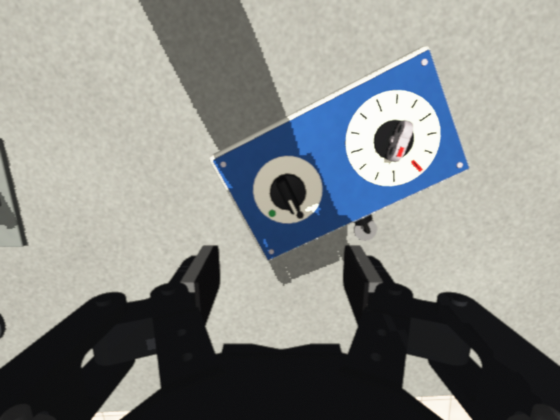

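View pics/s6.png

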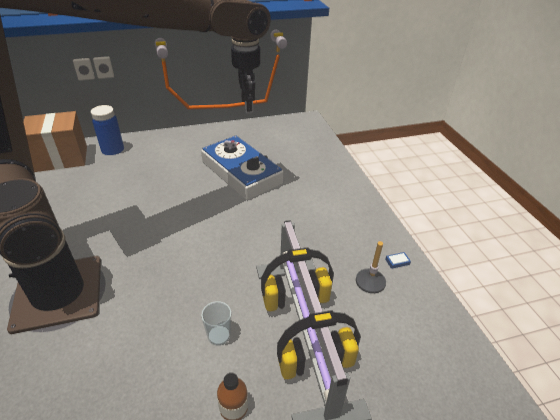

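Both pairs hang on the bar, around (297,275) and (320,345). The wrist view shows the switch at (288,192), its pointer at the black dot and the green dot at (272,213), and the key at (400,142) with its red end at (402,152). Now I'll measure both grips.

```bash
cat > knob.py <<'E'
from h import *
def knobs(W,p=None):
    z=W[...,2]; m=(z>.082)&(z<.1)&(W[...,0]>.4)&(W[...,0]<.68)&(W[...,1]>.2)&(W[...,1]<.6)
    k,l,s,c=cv2.connectedComponentsWithStats(m.astype(np.uint8))
    for i in range(1,k):
        if s[i,4]>40:
            P=W[l==i]; r=cv2.minAreaRect((P[:,:2]*1000).astype(np.float32)); a=r[2] if r[1][0]>r[1][1] else r[2]-90
            print("knob",s[i,4],c[i].round(),np.round(r[0],1),np.round(r[1],1),"ang",round(a,1),"z",P[:,2].max().round(4))
    if p is not None:
        h=cv2.cvtColor(p,cv2.COLOR_BGR2HSV); b=(abs(W[...,0]-.53)<.12)&(abs(W[...,1]-.38)<.15)
        for n,mm in(("red",((h[...,0]<8)|(h[...,0]>172))&(h[...,1]>150)&(h[...,2]>90)),("green",(abs(h[...,0].astype(int)-60)<20)&(h[...,1]>120))):
            k,l,s,c=cv2.connectedComponentsWithStats((mm&b).astype(np.uint8))
            for i in range(1,k):
                if s[i,4]>8: print(n,s[i,4],c[i].round(),W[l==i].mean(0).round(4))
    g=(abs(z-.06)<.004)&(abs(W[...,0]-.54)<.15)&(abs(W[...,1]-.38)<.18)
    r=cv2.minAreaRect((W[g][:,:2]*1000).astype(np.float32)); print("panel",r)
if __name__=="__main__":
    knobs(np.load("w6.npy"),cv2.imread("pics/w6.png")); knobs(np.load("top0.npy")); knobs(np.load("side0.npy"))
E
python3 knob.py
```

```text
knob 547 [402. 141.] [516.2 441.9] [11.2 43.4] ang -19.3 z 0.0964
knob 430 [288. 196.] [566.2 322. ] [39.5 12.1] ang 23.0 z 0.0964
red 28 [400. 152.] [0.5257 0.4379 0.0947]
red 41 [416. 165.] [0.5466 0.4693 0.0614]
green 22 [272. 213.] [0.5927 0.3022 0.0616]
panel ((540.3668212890625, 384.95538330078125), (140.88099670410156, 259.86688232421875), 22.86947250366211)
knob 50 [178. 203.] [565.7 320.8] [38.6 12.2] ang 22.6 z 0.099
knob 52 [141. 219.] [514.9 441.4] [12.  41.9] ang -21.4 z 0.0995
panel ((538.4906005859375, 382.61016845703125), (146.92774963378906, 266.07244873046875), 22.348373413085938)
knob 48 [230. 142.] [516.2 440.4] [14.  40.7] ang -18.9 z 0.0944
knob 58 [253. 160.] [567.  318.3] [38.9 19.8] ang 26.0 z 0.0956
panel ((540.1355590820312, 383.9105529785156), (142.43112182617188, 267.1700744628906), 22.755033493041992)
```

```bash
python3 -m handwheel '[0.024,0.004,-0.23,0,0,0.073,0.024,0.004,-0.23,0,0,0.073,0.024,0.004,-0.23,0,0,0.073,0.023,0.004,-0.23,0,0,0.073,0,0,0,0,0,0]' 0.5 40 >/dev/null
python3 -m handwheel '[0,0,0,0,0,0,0,0,0,0,0,0]' >/dev/null
python3 -c "from ear import *; pose()"
```

```text
t 16.93 tcp [0.5683 0.3155 0.1536] yaw_y 112.4 zaxis [ 0.003  0.001 -1.   ] F [-0.6 -0.7  0.9] op 0.496 ff 0.0 q6 -1.61
```

```bash
python3 -m handwheel '[-0.015,0.04,0,0,0,0.006,0,0,-0.15,0,0,0,0,0,-0.15,0,0,0,0,0,0,0,0,0,0,0,0,0,0,0]' >/dev/null
python3 -c "from ear import *; pose()"
```

```text
t 17.35 tcp [0.5647 0.3224 0.1073] yaw_y 113.1 zaxis [ 0.  0. -1.] F [ 0.3 -0.4 -0.1] op 0.501 ff 0.0 q6 -1.61
```

```bash
python3 -m handwheel '[0.008,-0.005,-0.075,0,0,0,0,0,-0.07,0,0,0,0,0,0,0,0,0,0,0,0,0,0,0]' >/dev/null
python3 -m handwheel '[0,0,0,0,0,0,0,0,0,0,0,0,0,0,0,0,0,0,0,0,0,0,0,0,0,0,0,0,0,0]' 0 40 >/dev/null
python3 -m handwheel '[0,0,0,0,0,0,0,0,0,0,0,0]'
python3 -m handwheel '[0,0,0,0,0,-0.07,0,0,0,0,0,-0.07,0,0,0,0,0,-0.07,0,0,0,0,0,-0.07,0,0,0,0,0,-0.07]'
python3 -m handwheel '[0,0,0,0,0,-0.07,0,0,0,0,0,-0.07,0,0,0,0,0,-0.07,0,0,0,0,0,-0.07,0,0,0,0,0,-0.03]' >/dev/null
python3 -m handwheel '[0,0,0,0,0,0,0,0,0,0,0,0]'
python3 -c "from ear import *; s,_=pose(); print(s['wrist_torque'])"
```

```text
time: 18.27
eef_pos: [0.5665, 0.3209, 0.0851]
tcp_rot: [-0.2, 0.98, -0.0, 0.001]
contact_force: [1.2, -4.0, 3.8]
opening: 0.132
finger_force: 42.2
time: 18.68
eef_pos: [0.5665, 0.3213, 0.0852]
tcp_rot: [0.075, 0.997, 0.0, 0.001]
contact_force: [0.5, -2.3, 2.3]
opening: 0.132
finger_force: 42.2
time: 19.27
eef_pos: [0.5666, 0.3216, 0.0852]
tcp_rot: [0.311, 0.951, 0.001, 0.001]
contact_force: [2.1, -1.9, 3.1]
opening: 0.132
finger_force: 42.3
t 19.27 tcp [0.5666 0.3216 0.0852] yaw_y 53.8 zaxis [ 0.002  0.001 -1.   ] F [ 2.1 -1.9  3.1] op 0.132 ff 42.3 q6 -0.58
[-0.08515034 -0.28619552 -0.13636709]
```

```bash
python3 -m handwheel '[0,0,0,0,0,0,0,0,0,0,0,0,0,0,0,0,0,0,0,0,0.08,0,0,0,0,0,0.2,0,0,0]' 0.5 40 >/dev/null
python3 -m handwheel '[0,0,0.27,0,0,0,0,0,0.27,0,0,0,0,0,0.27,0,0,0,0,0,0.27,0,0,0,0,0,0,0,0,0]' >/dev/null
python3 - <<'E'
from ear import *; from knob import knobs
pose(); p,d,W=cloud("wrist"); cv2.imwrite("pics/w7.png",p); knobs(W,p); find("top",None,.172,.19)
E
```

```text
t 20.1 tcp [0.5692 0.3229 0.3016] yaw_y 53.8 zaxis [ 0.018  0.007 -1.   ] F [0.7 1.3 1.5] op 0.497 ff 0.0 q6 -0.58
knob 537 [342.  69.] [516.5 441.9] [10.5 43.6] ang -19.4 z 0.0962
knob 399 [276. 178.] [566.5 322.7] [11.  39.1] ang -36.7 z 0.096
red 32 [345.  78.] [0.5255 0.4381 0.0947]
red 46 [373.  80.] [0.5467 0.4694 0.0616]
green 19 [275. 201.] [0.593  0.3018 0.0611]
panel ((540.427734375, 385.06671142578125), (140.4231719970703, 260.5100402832031), 22.764854431152344)
top 186 rect [ 551.1 -179. ] [25. 80.] longang -2.8 zmed 0.1798 yellow [ 0.5508 -0.1801  0.1825]
top 188 rect [ 541.8 -345.9] [27. 78.] longang -5.8 zmed 0.1801 yellow [ 0.541  -0.3474  0.1823]
```

View pics/w7.png

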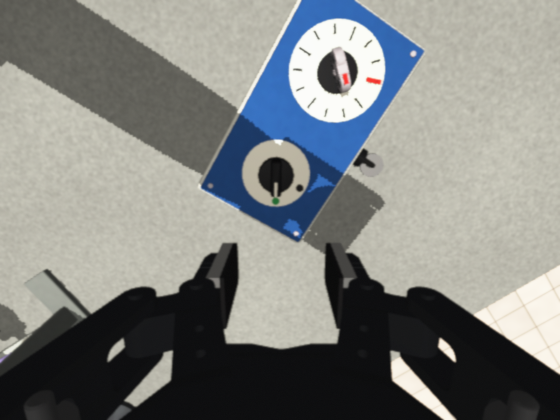

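The switch pointer is at the green dot (276,200), and the grip has turned 59.7°, so the lamp is on. The key is at (342,70), with its red end towards (345,78).

```bash
python3 -m handwheel '[-0.059,0.132,-0.1,0,0,0.031,-0.059,0.132,-0.2,0,0,0.031,-0.059,0.132,-0.2,0,0,0.031,-0.059,0.132,-0.2,0,0,0.031,-0.059,0.132,-0.2,0,0,0.031]' 0.5 40 >/dev/null
python3 -m handwheel '[-0.058,0.132,-0.2,0,0,0.032,0,0,0,0,0,0,0,0,0,0,0,0,0,0,0,0,0,0]' >/dev/null
python3 -c "from ear import *; pose()"
```

```text
t 20.95 tcp [0.5129 0.4397 0.123 ] yaw_y 70.5 zaxis [-0.001 -0.001 -1.   ] F [0.4 0.1 0.4] op 0.502 ff 0.0 q6 -0.67
```

```bash
python3 -m handwheel '[0.023,0.013,0,0,0,0,0,0,-0.12,0,0,0,0,0,-0.13,0,0,0,0,0,0,0,0,0,0,0,0,0,0,0]'
python3 -m handwheel '[0,0,0,0,0,0,0,0,0,0,0,0,0,0,0,0,0,0,0,0,0,0,0,0,0,0,0,0,0,0]' 0 50 >/dev/null
python3 -m handwheel '[0,0,0,0,0,0,0,0,0,0,0,0]'
python3 -m handwheel '[0,0,0,0,0,-0.06,0,0,0,0,0,-0.06,0,0,0,0,0,-0.06,0,0,0,0,0,-0.06,0,0,0,0,0,-0.06]'
python3 -c "from ear import *; s,_=pose(); print(s['wrist_torque'])"
```

```text
time: 21.37
eef_pos: [0.5171, 0.4413, 0.0865]
tcp_rot: [0.17, 0.986, -0.0, -0.0]
contact_force: [0.6, 0.3, -0.4]
opening: 0.5
finger_force: 0.0
time: 21.95
eef_pos: [0.5171, 0.4409, 0.0883]
tcp_rot: [0.169, 0.986, -0.001, 0.001]
contact_force: [-2.6, -5.7, 5.0]
opening: 0.102
finger_force: 50.5
time: 22.37
eef_pos: [0.517, 0.4408, 0.0883]
tcp_rot: [0.396, 0.918, -0.001, 0.001]
contact_force: [-2.4, -6.0, 5.6]
opening: 0.105
finger_force: 50.6
t 22.37 tcp [0.517  0.4408 0.0883] yaw_y 43.4 zaxis [ 0.001 -0.003 -1.   ] F [-2.4 -6.   5.6] op 0.105 ff 50.6 q6 -0.2
[-0.98174866  0.30404054  0.11936439]
```

```bash
python3 -m handwheel '[0,0,0,0,0,-0.078,0,0,0,0,0,-0.078,0,0,0,0,0,-0.078,0,0,0,0,0,-0.078,0,0,0,0,0,-0.078]' >/dev/null
python3 -m handwheel '[0,0,0,0,0,-0.078,0,0,0,0,0,-0.078,0,0,0,0,0,-0.078,0,0,0,0,0,-0.078,0,0,0,0,0,-0.078]' >/dev/null
python3 -m handwheel '[0,0,0,0,0,-0.078,0,0,0,0,0,-0.078,0,0,0,0,0,-0.078,0,0,0,0,0,-0.078,0,0,0,0,0,-0.078]' >/dev/null
python3 -m handwheel '[0,0,0,0,0,-0.078,0,0,0,0,0,-0.078,0,0,0,0,0,-0.078,0,0,0,0,0,-0.078,0,0,0,0,0,-0.078]' >/dev/null
python3 -m handwheel '[0,0,0,0,0,0]' >/dev/null
python3 -c "from ear import *; s,_=pose(); print(s['wrist_torque'])"
```

```text
t 24.12 tcp [0.5164 0.441  0.0883] yaw_y -97.1 zaxis [-0.001 -0.003 -1.   ] F [-3.9 -5.5  6.8] op 0.103 ff 50.7 q6 2.25
[-0.96334927  0.68070814 -0.03108033]
```

```bash
python3 -m handwheel '[0,0,0,0,0,0,0,0,0,0,0,0,0,0,0,0,0,0,0,0,0.1,0,0,0,0,0,0.2,0,0,0]' 0.5 50 >/dev/null
python3 -m handwheel '[0,0,0.1,0,0,0.077,0,0,0,0,0,0.077,0,0,0,0,0,0.077,0,0,0,0,0,0.077,0,0,0,0,0,0.077]' >/dev/null
python3 -m handwheel '[0,0,0,0,0,0.077,0,0,0,0,0,0.077,0,0,0,0,0,0.077,0,0,0,0,0,0.077,0,0,0,0,0,0.077]' >/dev/null
python3 -m handwheel '[0,0,0,0,0,0.077,0,0,0,0,0,0.077,0,0,0,0,0,0.077,0,0,0,0,0,0.077,0,0,0,0,0,0.077]' >/dev/null
python3 -m handwheel '[0,0,0,0,0,0.077,0,0,0,0,0,0.077,0,0,0,0,0,0.077,0,0,0,0,0,0.077,0,0,0,0,0,0.077]' >/dev/null
python3 -m handwheel '[0,0,0,0,0,0.077,0,0,0,0,0,0.077,0,0,0,0,0,0.077,0,0,0,0,0,0.077,0,0,0,0,0,0.077]' >/dev/null
python3 -m handwheel '[0,0,0,0,0,0.077,0,0,0,0,0,0,0,0,0,0,0,0]' >/dev/null
python3 - <<'E'
from ear import *; from knob import knobs
pose(); p,d,W=cloud("wrist"); cv2.imwrite("pics/w8.png",p); knobs(W,p); p,d,W=cloud("side"); knobs(W)
E
```

```text
t 26.87 tcp [0.5167 0.4423 0.1469] yaw_y 83.2 zaxis [ 0.001  0.001 -1.   ] F [-0.3 -0.2 -0.3] op 0.498 ff 0.0 q6 -0.89
knob 1087 [279. 227.] [515.3 441.6] [10.  42.4] ang -6.8 z 0.0959
red 90 [278. 218.] [0.506  0.4425 0.0945]
red 69 [319. 250.] [0.5447 0.4674 0.0613]
panel ((540.4771118164062, 384.2117614746094), (140.24603271484375, 260.70220947265625), 22.864227294921875)
knob 49 [230. 142.] [517.  440.1] [14.1 40.4] ang -16.0 z 0.0947
knob 58 [253. 160.] [565.9 320.8] [12.9 40.5] ang -35.0 z 0.0969
panel ((541.1887817382812, 382.35968017578125), (143.43226623535156, 269.6203308105469), 22.663057327270508)
```

```bash
python3 -m handwheel '[-0.004,-0.007,-0.13,0,0,0,0,0,-0.13,0,0,0,0,0,-0.14,0,0,0,0,0,0,0,0,0,0,0,0,0,0,0]' >/dev/null
python3 -m handwheel '[0,0,0,0,0,0,0,0,0,0,0,0,0,0,0,0,0,0,0,0,0,0,0,0,0,0,0,0,0,0]' 0 50 >/dev/null
python3 -m handwheel '[0,0,0,0,0,0,0,0,0,0,0,0]'
python3 -m handwheel '[0,0,0,0,0,-0.078,0,0,0,0,0,-0.078,0,0,0,0,0,-0.078,0,0,0,0,0,-0.078,0,0,0,0,0,-0.078]' >/dev/null
python3 -m handwheel '[0,0,0,0,0,-0.078,0,0,0,0,0,-0.078,0,0,0,0,0,-0.078,0,0,0,0,0,-0.078,0,0,0,0,0,-0.078]' >/dev/null
python3 -m handwheel '[0,0,0,0,0,-0.078,0,0,0,0,0,-0.078,0,0,0,0,0,-0.078,0,0,0,0,0,-0.078,0,0,0,0,0,-0.078]' 
python3 -m handwheel '[0,0,0,0,0,-0.06,0,0,0,0,0,-0.06,0,0,0,0,0,-0.06,0,0,0,0,0,0]' >/dev/null
python3 -c "from ear import *; s,_=pose(); print(s['wrist_torque'],s['joint_efforts'][5])"
```

```text
time: 27.97
eef_pos: [0.5168, 0.441, 0.0882]
tcp_rot: [0.058, 0.998, 0.0, 0.001]
contact_force: [-0.7, -3.4, 6.5]
opening: 0.105
finger_force: 50.8
time: 29.22
eef_pos: [0.5167, 0.4408, 0.0882]
tcp_rot: [0.83, 0.557, 0.001, 0.001]
contact_force: [-1.0, -3.2, 6.2]
opening: 0.11
finger_force: 50.9
t 29.55 tcp [0.5166 0.4408 0.0882] yaw_y -38.3 zaxis [ 0.002 -0.001 -1.   ] F [-1.  -3.4  6.6] op 0.101 ff 50.9 q6 1.23
[-0.73405848  0.2722304  -0.07547673] 0.33454435877501965
```

```bash
T="from ear import *; s,y=pose(); print(s['wrist_torque'].round(3),s['joint_efforts'][5].round(3))"
python3 -m handwheel '[0,0,0,0,0,-0.05,0,0,0,0,0,0]' >/dev/null; python3 -c "$T"
python3 -m handwheel '[0,0,0,0,0,-0.05,0,0,0,0,0,0]' >/dev/null; python3 -c "$T"
python3 -m handwheel '[0,0,0,0,0,-0.05,0,0,0,0,0,0]' >/dev/null; python3 -c "$T"
```

```text
t 29.72 tcp [0.5166 0.4408 0.0882] yaw_y -42.8 zaxis [ 0.002 -0.001 -1.   ] F [-0.8 -3.5  5.4] op 0.101 ff 50.9 q6 1.31
[-0.727  0.266  0.013] 0.245
t 29.88 tcp [0.5167 0.4408 0.0882] yaw_y -47.3 zaxis [ 0.002 -0.    -1.   ] F [-1.2 -3.7  5.8] op 0.104 ff 50.9 q6 1.38
[-0.726  0.25  -0.049] 0.245
t 30.05 tcp [0.5166 0.4408 0.0882] yaw_y -51.6 zaxis [ 0.002 -0.001 -1.   ] F [-1.5 -3.4  6.7] op 0.105 ff 51.4 q6 1.46
[-0.677  0.243  0.551] 0.871
```

Torque jumped from about 0 to 0.55 N m near the red mark, so the key is at its end stop. Release, back off and check.

```bash
python3 -m handwheel '[0,0,0,0,0,0,0,0,0,0,0,0,0,0,0,0,0,0]' >/dev/null
python3 -m handwheel '[0,0,0,0,0,0,0,0,0,0,0,0,0,0,0,0,0,0,0,0,0.1,0,0,0,0,0,0.2,0,0,0]' 0.5 >/dev/null
python3 -m handwheel '[0,0,0.25,0,0,0,0,0,0.25,0,0,0,0,0,0.25,0,0,0,0,0,0.25,0,0,0,0,0,0,0,0,0]' >/dev/null
python3 -m handwheel '[0,0,0,0,0,0,0,0,0,0,0,0]' >/dev/null
python3 - <<'E'
from ear import *; from knob import knobs
pose(); p,d,W=cloud("wrist"); cv2.imwrite("pics/w9.png",p); knobs(W,p); find("top",None,.172,.19); p,d,W=cloud("side");cv2.imwrite("pics/s9.png",p); knobs(W)
E
```

```text
t 31.3 tcp [0.5156 0.4409 0.2814] yaw_y -51.7 zaxis [ 0.  0. -1.] F [-0.4  0.4 -0.1] op 0.502 ff 0.0 q6 1.46
knob 386 [282. 183.] [517.3 442.1] [41.6 10.1] ang 42.8 z 0.0954
knob 514 [399. 215.] [567.2 322.3] [11.8 39.7] ang -37.0 z 0.0955
red 41 [279. 141.] [0.5468 0.4697 0.0612]
red 28 [281. 176.] [0.5231 0.448  0.0943]
green 26 [419. 202.] [0.593  0.3022 0.0613]
panel ((540.3797607421875, 384.2879638671875), (140.2694854736328, 259.9808349609375), 22.84661293029785)
top 183 rect [ 552.8 -178.6] [26. 77.] longang -2.4 zmed 0.1804 yellow [ 0.5511 -0.1801  0.182 ]
top 187 rect [ 538.9 -346.3] [27. 85.] longang -3.4 zmed 0.1801 yellow [ 0.5422 -0.3473  0.1813]
knob 56 [253. 160.] [567.4 322.1] [17.1 39.5] ang -41.0 z 0.096
panel ((540.067626953125, 384.4476318359375), (143.303466796875, 263.1889953613281), 23.26287078857422)
```

View pics/w9.png

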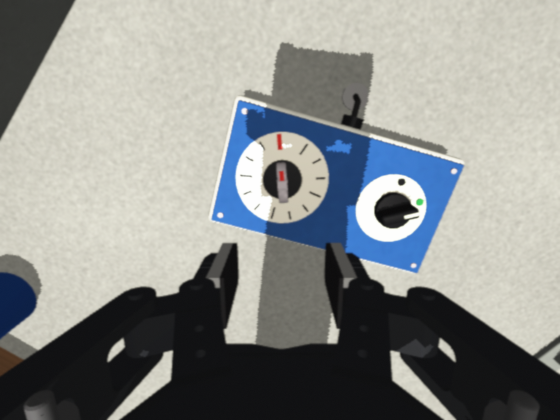

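View pics/s9.png

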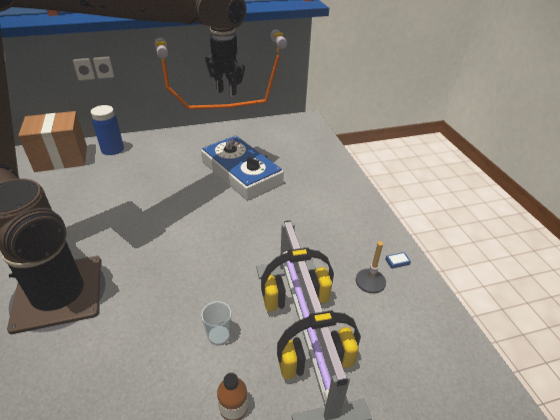

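The wrist view shows the key's red line (281,176) lined up with the red mark (279,141), and the switch pointer at its on stop by the green dot. The side view shows both pairs hanging on the bar and the bystanders standing untouched.

```bash
python3 -c "
from plant import ctrl
print(ctrl.sign_off())"
```

```text
the job is handed in; nothing more can be done
None
```

Job handed in: both pairs of ear defenders present hang on the bar, the lamp switch is on, the timer is wound to its end stop at the red mark, and the bottle, beaker and burner were not touched; one early move repeated a typed row in a shell loop, all later ones were written out in full.

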